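Push the spent substrate plate off the sorting ledge into the reject chute

ROBOT

A 6-joint arm with a two-finger parallel gripper is mounted at the origin on the work surface. World frame = base frame: x ahead of the robot, y to its left, z up, the work surface at z = 0. Lengths are in m, angles in degrees, forces in N, time in s.
With the tool pointing down it reaches from about 0.35 to 0.875 m from the base axis. Payload 4.2 kg.
Tool frame: the origin (TCP) lies between the finger pads; the fingertips stand 25 mm ahead of it and the grasp point (between the pads) lies 6 mm ahead of it (r.tips_ahead is the distance from the TCP to the fingertips, in m); z points along the fingers, y is the direction in which the jaws open and shut (so a half turn about z gives the same grasp; the last joint's range is limited). The gripper opens to 87 mm and grips with 3 to 60 N. Pads are 19 mm wide; open, the fingers measure 117 mm over their backs; the gripper's body (75 mm by 190 mm) begins 51 mm behind the grasp point.
Start: joints at [-53.136, 22.042, 0.453, 0, -68.411, -14.817], TCP at [0.235, -0.579, 0.248] pointing down, gripper open.
Joint ranges: [-179.83, 179.83], [-69.29, 118.12], [-61.27, 80.66], [-181.25, 117.63], [-171.15, -9.14], [-177.46, 177.46]. Speed limits (degrees/s): [159.86, 159.86, 180, 180, 180, 180].

INTERFACE

Orientations are given as a 3x3 rotation matrix whose columns are the frame's x, y, z axes.
In Python, from station import r, vision, finish_job gives the robot as it stands.
- The arm moves only by the shell command python3 -m jog 'ROWS'. ROWS is a JSON object of lists of equal length, an entry for each row: "rot": the turn, a rotation vector about the world's x, y, z in degrees, a list of three; "delta_pos": the shift along the world's x, y, z in mm, a list of three; "grip": the opening in per cent of the stroke, from 0 (shut) to 100 (fully open). A call has 1 to 10 rows; each row shifts and turns the commanded pose from where the row before left it; what a row does not reach is not made up. A row lasts 1/12 s, in which the tool goes at most 41.7 mm and 7.16 degrees, less where a joint would pass 70% of its speed; a pose out of reach is approached as far as the arm can. A call with a gripper value outside its range is refused whole. The fingers move at their own pace and stop on an object; the grip force is fixed at half the most. Time passes only in rows, so rows that do not move let the fingers close. It gives the time, the measured TCP pose, the force and the opening at its end, in the units of the state.
- r.sense(): the state, without advancing time (a new reading comes with each control period).
- vision.capture(name): name is "scene" or "top" or "wrist"; returns a dict with "frame" (400x640x3 uint8, red, green, blue), "K" (3x3 intrinsics, pixels), "k1" (the pictures are not rectified: a ray, as slopes to the right and down, at radius r is drawn at 1 + k1 r^2 times it, then the intrinsics apply), "xyz" and "orientation" of the camera in the world. Camera axes: x right, y up, looking along -z (the intrinsics and any distortion apply to the point x, -y, -z); pixel columns grow to the right and rows downward; lengths in m; the calibration is good to about 2 mm. A picture is of the moment at which its call begins. There is no depth.
- finish_job(): hands the job in, once; it reports no verdict.
The state is a dict: "time_s": time; "joints": joint angles; "joint_velocities": joint speeds; "effort": joint torques, N m; "tcp_pos": TCP position; "ee_rot": TCP orientation; "wrist_force": force on the tool from outside, world axes, zero at the start; "moment": the same for the moment, N m; "gripper_width": opening from 0.0 (shut) to 1.0 (fully open).
Only numpy, scipy, OpenCV 4.12 (cv2) and the standard library are available. Lean on these libraries where they do the work, as an engineer would, in place of code of your own. Each camera call takes 0.05 s, during which the arm holds its last target. There are 200 camera calls.

TASK

Of the two white ceramic substrates lying in the lanes of the sorting ledge, the oblong plate is spent. Slide the chute along its rail, fully home to its stop on that plate's side, so that it stands below that lane; then press the fingertips gently on top of the plate and push it along its lane, without picking it up, until it drops off the ledge into the chute. The ceramic is brittle, so press only lightly; leave the chute where it is and the round disc and all the other things as they stand.

Things in the scene. Friction and masses are not known exactly. Their poses are not given: they have to be found in the camera images.
- station: Sorting ledge fixed to the table: grey block with dark metal top, 164 mm wide (y), 130 mm deep, 120 mm high at the lip. Origin: on the table below the middle of the lip; x points level out over the drop, to the chute; y along the lip; z up. Two lanes run along x in its top, centred at y = +40 and -40 mm. Lanes and chute are smooth (friction 0.3).
- left_lane (a point): Middle of the lip of the lane at station y = +40 mm, on the lane floor, 120 mm above the table; axes as the station's. Both lanes are alike: 54 mm wide, from a closed rear end at x = -74 mm to the open lip at x = 0. The floor climbs 3 degrees to the lip (116 to 120 mm above the table). Walls and rear end stand 6 mm over it, so a plate lies 1 mm sunk and cannot be gripped or pushed from behind.
- right_lane (a point): The same point of the lane at station y = -40 mm.
- plate: The spent substrate: oblong white ceramic plate, 60 mm (x, along the lane) by 50 mm (y) by 5 mm thick, 55 g, its centre about 41 mm behind the lip. Origin: centre of its underside. Stiff: some 20 to 60 N per mm a fingertip is driven into it; over 14 N breaks it, 3 to 8 N slides it along with the fingertip. It tips off once its centre is past the lip and the finger on its rear part lets go.
- disc: The good substrate: round white ceramic disc, 50 mm in diameter, 5 mm thick, lying in the other lane; leave it (within 8 mm). Origin: centre of its underside.
- chute (a joint): Place of the chute on its rail, m along the station's y (its centre line's y there): 0 in the middle, +0.040 at the stop below the lane at y = +40 mm, -0.040 at the stop below the other. It moves against about 2.5 N of friction and stays where it is left.
- chute_tab (a point): Top centre of the chute's black upright tab, 150 mm above the table, 118 mm in front of the lip. The tab is 12 mm thick along y, 24 mm along x, and stands free above 105 mm height; pinch it across y from above, or push its side, to slide the chute. Axes as the station's.
- chute_foot (a point): Foot of the chute, inside, on its centre line, 16 mm above the table, 103 mm in front of the lip; axes as the station's. The chute is an open aluminium box, 64 mm wide inside (y), its mouth reaching from the lip to this foot; walls 105 mm high, 15 mm below the lip. Its floor slopes down at 35 degrees away from the ledge to this foot, where the plate comes to lie.
- vial: Small amber vial, 22 mm in diameter, 36 mm tall, standing on the deck behind the lane at y = +40 mm, 113 mm behind the lip; leave it. Origin: centre of its underside.
- spacer: Steel ring, 26 mm in diameter, 10 mm tall, lying on the deck behind the lane at y = -40 mm, 113 mm behind the lip; leave it. Origin: centre of its underside.
- bottle: Amber bottle, 72 mm in diameter, 160 mm tall, standing to the left; leave it. Origin: centre of its underside.
- beaker: White ceramic beaker, 70 mm in diameter, 80 mm tall, standing to the left; leave it. Origin: centre of its underside.
- jar: White screw jar, 64 mm in diameter, 70 mm tall, standing to the right; leave it. Origin: centre of its underside.
- weight: Brass weight, 40 mm in diameter, 46 mm tall, beyond the chute; leave it. Origin: centre of its underside.
- tweezers: Steel tweezers, 115 mm long, lying beyond the chute; leave them. Origin: underside, about the middle.
Things that resemble listed ones, but are neither listed nor needed, are in the scene too. Leave any blue look-alike of the plate alone.

How it is judged:
By the outcome, as a careful person would: the job done as asked, in the order asked, and still so for the second after the job is handed in, with the robot touching nothing.
It also fails if it takes over 58 s, if anything falls off the work surface, if the arm or the gripper's body presses on something with over 40 N, if the wrist force passes 120 N, or if a joint passes its speed limit or range.

## Working session

There is one attempt and no reset: what is moved stays moved. The work goes in short steps, Python scripts to look and compute and a shell command to move; the robot and the scene stay as the last step left them, time stands still between calls to the robot, and variables do not carry over. Pictures are saved under pics/ and viewed, about 8 in all and at most 12, crops included, and the job is handed in when it is done.

```bash
mkdir -p pics; cat > h.py <<'E'
import numpy as np, cv2
from station import r, vision
def cap(n,f):
    c=vision.capture(n); cv2.imwrite('pics/'+f,c['frame'][:,:,::-1]); np.savez('pics/'+f[:-4],**{k:c[k] for k in('K','k1','xyz','orientation','frame')}); return c
def ray(c,u,v):
    K=np.array(c['K']);d=np.array([(u-K[0,2])/K[0,0],(v-K[1,2])/K[1,1]])
    s=d.copy()
    for _ in range(20): s=d/(1+float(c['k1'])*(s@s))
    return np.array(c['orientation'])@np.array([s[0],-s[1],-1])
def at(c,u,v,z):
    d=ray(c,u,v);o=np.array(c['xyz']);return o+d*(z-o[2])/d[2]
def proj(c,p):
    q=np.array(c['orientation']).T@(np.array(p)-np.array(c['xyz']));s=np.array([q[0],-q[1]])/-q[2]
    s=s*(1+float(c['k1'])*(s@s));K=np.array(c['K']);return K[0,0]*s[0]+K[0,2],K[1,1]*s[1]+K[1,2]
E
python3 - <<'E'
from h import *
a=cap('top','top1.png');b=cap('scene','scene1.png')
for c in(a,b): print(c['K'],c['k1'],c['xyz'],c['orientation'])
print(r.sense())
E
```

```text
[[430.95423587   0.         318.25225409]
 [  0.         430.95423587 199.86382689]
 [  0.           0.           1.        ]] 0.026409804624242656 [0.38357451 0.00965732 1.27421596] [[ 0.02244561  0.98556159 -0.16782298]
 [-0.99970733  0.02061087 -0.01266667]
 [-0.00902481  0.16805817  0.98573577]]
[[495.04891798   0.         314.23838704]
 [  0.         495.04891798 196.79494426]
 [  0.           0.           1.        ]] -0.05692365436440901 [1.33497522 0.4209633  0.99464396] [[-0.48545706 -0.61200971  0.62432008]
 [ 0.87405204 -0.35534807  0.33130163]
 [ 0.01909112  0.70652096  0.70743457]]
{'time_s': 0.1, 'joints': array([-5.31366589e+01,  2.20845159e+01,  3.89852215e-01, -2.55576889e-02,
       -6.84131713e+01, -1.48157865e+01]), 'joint_velocities': array([-0.07927313, -0.12603155,  0.14241425,  0.09955396, -0.00371846,
        0.0871512 ]), 'effort': array([-3.08757908e-04, -3.91690099e+01,  1.87935162e+01,  4.23191026e+00,
        1.34590114e-02, -6.45374212e-05]), 'tcp_pos': array([ 0.23443969, -0.57884014,  0.24660305]), 'ee_rot': array([[-9.26934323e-01, -3.75222767e-01, -7.97199101e-04],
       [-3.75223605e-01,  9.26932666e-01,  1.75458980e-03],
       [ 8.05878481e-05,  1.92551743e-03, -9.99998143e-01]]), 'wrist_force': array([-0.52399675, -0.3338196 , -0.02648819]), 'moment': array([0.02130318, 0.03562609, 0.01292301]), 'gripper_width': 0.999297008305163}
```

View pics/top1.png

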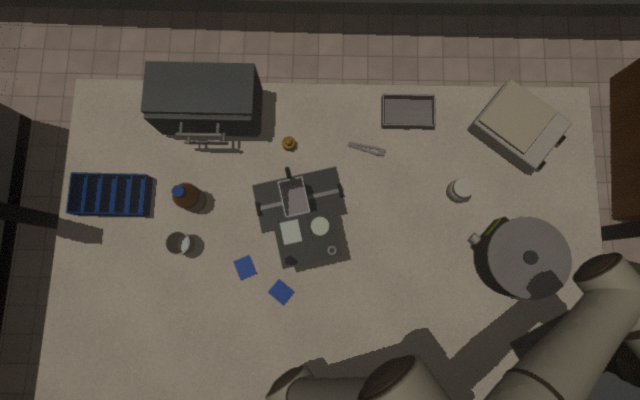

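View pics/scene1.png

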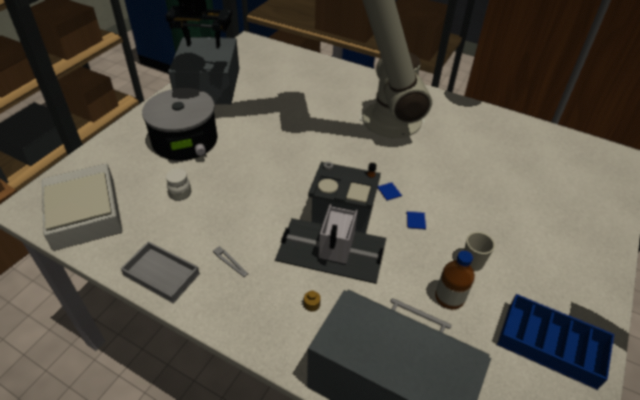

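The top view shows the square-cornered white plate at about (290,232) in the left (+y) lane and the round disc at (320,226) in the right one. The chute is at (294,196) with its tab near (288,172). The blue squares at (245,267) and (281,292) are decoys. An enlarged crop will confirm this.

```bash
python3 - <<'E'
from h import *
a=cv2.imread('pics/top1.png')[155:280,240:360];b=cv2.imread('pics/scene1.png')[150:285,270:400]
f=lambda i:cv2.convertScaleAbs(cv2.resize(i,None,fx=400/i.shape[1],fy=400/i.shape[1],interpolation=cv2.INTER_CUBIC),alpha=1.5)
a,b=f(a),f(b);h=max(a.shape[0],b.shape[0])
cv2.imwrite('pics/crop1.png',np.hstack([cv2.copyMakeBorder(x,0,h-x.shape[0],0,0,0) for x in(a,b)]))
E
```

```text
(no output)
```

View pics/crop1.png

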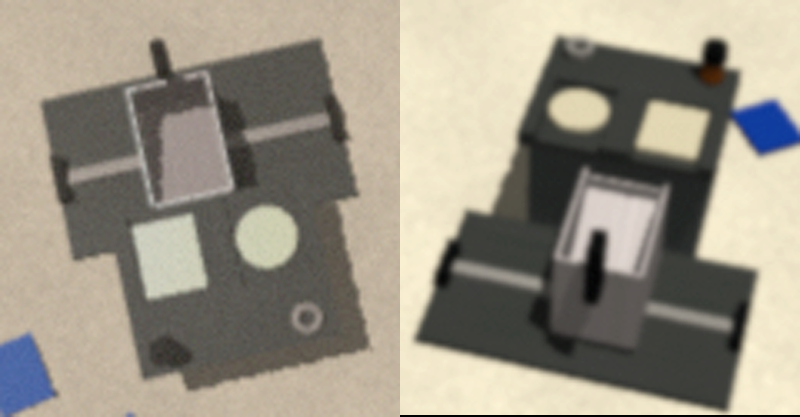

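```bash
python3 - <<'E'
from h import *
from scipy.optimize import least_squares
c=np.load('pics/top1.npz')
w=lambda u,v,z:at(c,240+u/3.3333,155+v/3.3333,z)
pl=[w(*p,.122) for p in[(132,224),(195,214),(208,290),(148,299)]]
P=np.mean(pl,0);D=w(267,237,.122);S=w(306,317,.13)
print('plate',P,'sides',[np.linalg.norm(pl[i]-pl[i-1]) for i in range(4)])
print('disc',D,'spacer',S,'P-D',np.linalg.norm(P-D))
ch=[w(*p,.105) for p in[(126,92),(207,71),(232,187),(151,206)]]
tab=w(157,42,.15)
def f(x):
    t,X,Y=x;R=np.array([[np.cos(t),-np.sin(t)],[np.sin(t),np.cos(t)]]);i=lambda p:R.T@(p[:2]-[X,Y])
    p,d,s=i(P),i(D),i(S)
    return [p[0]+.041,p[1]-.04,d[1]+.04,s[0]+.113,s[1]+.04]
s=least_squares(f,[0.1,P[0],P[1]]);print('yaw',np.degrees(s.x[0]),s.x[1:],s.fun*1000)
t,X,Y=s.x;R=np.array([[np.cos(t),-np.sin(t)],[np.sin(t),np.cos(t)]])
for n,q in [('tab',tab)]+[('ch',q) for q in ch]+[('disc',D)]: print(n,q,1000*(R.T@(q[:2]-[X,Y])))
E
```

```text
plate [0.49098294 0.09491395 0.122     ] sides [np.float64(0.061861309743582615), np.float64(0.05142824727945226), np.float64(0.06220377814176239), np.float64(0.04847863820786818)]
disc [0.50842419 0.01789891 0.122     ] spacer [ 0.44465817 -0.01441088  0.13      ] P-D 0.07896527190821287
yaw 19.959492480107457 [0.5396118  0.06814312] [ 4.43044535  1.76255421  3.41981105 -4.43044535 -5.18236526]
tab [0.66097357 0.10959704 0.15      ] [128.22260654  -2.46357513]
ch [0.62883859 0.13792111 0.105     ] [107.68641966  35.12864935]
ch [0.6481054  0.07104828 0.105     ] [102.96853074 -34.30425056]
ch [0.55090775 0.04768666 0.105     ] [  3.63451576 -23.08366506]
ch [0.53376505 0.11374718 0.105     ] [10.07164505 44.86063806]
disc [0.50842419 0.01789891 0.122     ] [-46.46545087 -36.58018895]
```

The crop confirms the plate's square corners (about 60 x 50 mm by measurement) in the left lane (+y), and the round disc in the right one. The chute sits near +13 mm, so it has to go to the +40 stop. The chute and plate edges both give a yaw of about 14°; the spacer isn't exactly behind its lane. I'll move above for a close look.

```bash
python3 -m jog '{"rot":[[0,0,0],[0,0,0],[0,0,0],[0,0,0],[0,0,0],[0,0,0],[0,0,0],[0,0,0],[0,0,0],[0,0,0]],"delta_pos":[[0,0,40],[0,0,40],[0,0,40],[0,0,30],[18,34,0],[18,34,0],[18,34,0],[18,34,0],[18,34,0],[18,34,0]],"grip":[100,100,100,100,50,0,0,0,0,0]}'
python3 -m jog '{"rot":[[0,0,-4],[0,0,-4],[0,0,0],[0,0,0],[0,0,0],[0,0,0],[0,0,0],[0,0,0],[0,0,0],[0,0,0]],"delta_pos":[[18,34,0],[18,34,0],[18,34,0],[18,34,0],[18,34,0],[18,34,0],[18,34,0],[18,34,0],[18,34,0],[18,34,0]],"grip":[0,0,0,0,0,0,0,0,0,0]}'
python3 -m jog '{"rot":[[0,0,0],[0,0,0],[0,0,0]],"delta_pos":[[18,34,0],[18,34,0],[0,0,0]],"grip":[0,0,0]}'
python3 - <<'E'
from h import *
c=cap('wrist','w1.png');print(c['xyz'],c['orientation'],c['K'][0,0]);print(r.sense()['ee_rot'])
E
```

```text
time_s: 0.93
tcp_pos: [0.3429, -0.3734, 0.3971]
ee_rot: [[-0.927, -0.375, -0.0], [-0.375, 0.927, 0.001], [0.0, 0.001, -1.0]]
wrist_force: [-0.1, -0.7, -0.5]
gripper_width: 0.633
time_s: 1.77
tcp_pos: [0.5228, -0.0333, 0.3973]
ee_rot: [[-0.97, -0.243, -0.001], [-0.243, 0.97, 0.0], [0.0, 0.0, -1.0]]
wrist_force: [-0.4, -0.3, 0.3]
gripper_width: 0.014
time_s: 2.02
tcp_pos: [0.5608, 0.0378, 0.395]
ee_rot: [[-0.969, -0.247, -0.003], [-0.247, 0.969, 0.001], [0.002, 0.001, -1.0]]
wrist_force: [-0.2, -0.7, -0.6]
gripper_width: 0.006
[0.49220771 0.01937511 0.53213565] [[-0.24784957 -0.93509267 -0.25332249]
 [ 0.96879636 -0.2386733  -0.06684803]
 [ 0.00204779 -0.26198616  0.96506946]] 289.33831263129326
[[-9.69114534e-01 -2.46587317e-01 -3.42288295e-03]
 [-2.46587158e-01  9.69120502e-01 -4.74799989e-04]
 [ 3.43426570e-03  3.83903412e-04 -9.99994029e-01]]
```

View pics/w1.png

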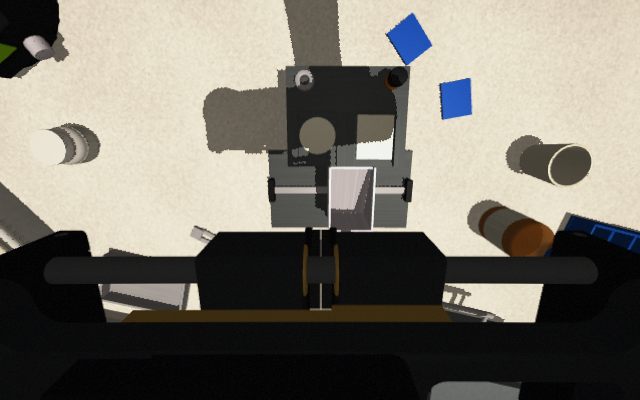

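The wrist view shows the ledge square to the image (yaw about 14°). The disc is at (317,135), the plate at (376,137), the chute mouth at about (352,198), and the gripper hides the tab. I'll enlarge it to measure.

```bash
python3 - <<'E'
from h import *
a=cv2.imread('pics/w1.png')[60:235,260:420]
a=(255*(a/255.)**0.6).astype('uint8')
a=cv2.resize(a,None,fx=3.4,fy=3.4,interpolation=cv2.INTER_CUBIC)
cv2.imwrite('pics/crop2.png',a);print(a.shape)
E
```

```text
(595, 544, 3)
```

View pics/crop2.png

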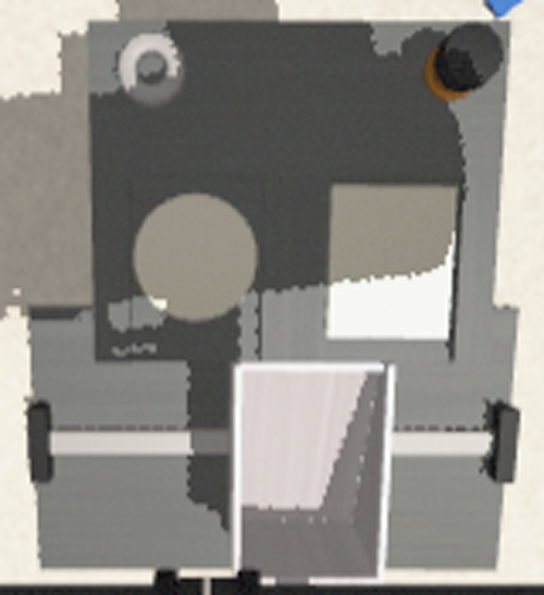

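```bash
python3 - <<'E'
from h import *
from scipy.optimize import least_squares
c=np.load('pics/w1.npz')
w=lambda u,v,z:at(c,260+u/3.4-.35,60+v/3.4-.35,z)
top=lambda x,o:.12+o+x*np.tan(np.radians(3))
obs=[((90,22),(-130,82)),((509,22),(-130,82))]
# local (x,y) mm , image right = +y
L=[((90,22),-.130,-.082,.006),((509,22),-.130,.082,.006),((95,360),0,-.082,.006),((329,184),-.071,.015,.005),((455,184),-.071,.065,.005),((327,339),-.011,.015,.005),((452,339),-.011,.065,.005),((195,257),None,-.04,.005)]
def f(x):
    t,X,Y,k=x;R=np.array([[np.cos(t),-np.sin(t)],[np.sin(t),np.cos(t)]]);o=[]
    for q,lx,ly,oz in L:
        z=top(-.04 if lx is None else lx,oz)
        p=R.T@(w(*q,z)[:2]-[X,Y]); o+= [0 if lx is None else (p[0]-lx-(k if abs(ly)<.08 else 0)), p[1]-ly]
    return np.array(o)
s=least_squares(f,[.24,.53,.06,0]);t,X,Y,k=s.x
print('yaw',np.degrees(t),'lip',X,Y,'plate shift',k);print((s.fun*1000).round(1).reshape(-1,2))
R=np.array([[np.cos(t),-np.sin(t)],[np.sin(t),np.cos(t)]])
for n,q,z in[('chute rear L',(236,366),.105),('rear R',(391,366),.105),('front L',(237,572),.105),('front R',(380,577),.105)]:
    print(n,1000*(R.T@(w(*q,z)[:2]-[X,Y])))
g=lambda x,y:(R@[x,y]+[X,Y]).round(4)
print('plate',g(-.041+k,.04),'axes',R.round(3).tolist())
for y in(.01,.012,.014): print('tab',y,g(.118,y), 'push start', g(.118,y-.04), 'stop',g(.118,.04))
print('press pt',g(-.058+k,.04)); d=np.load('pics/top1.npz')
for y in(.005,.01,.015): print('tab top px in top cam',proj(d,[*g(.118,y),.15]))
print(240+157/3.333,155+42/3.333)
E
```

```text
yaw 14.330532281210521 lip 0.5415703490292932 0.06930262555029935 plate shift 0.0016245120065810823
[[ 0.1  1.7]
 [ 0.1 -0.7]
 [-0.2  0.5]
 [-0.8 -1.3]
 [-0.7 -0.9]
 [ 0.7 -0.5]
 [ 0.7  1.2]
 [ 0.  -0. ]]
chute rear L [  5.56343445 -22.40851416]
rear R [ 5.57622406 45.25302315]
front L [101.2488531  -21.16290516]
front R [103.72588978  45.02120661]
plate [0.4935 0.0983] axes [[0.969, -0.248], [0.248, 0.969]]
tab 0.01 [0.6534 0.1082] push start [0.6633 0.0694] stop [0.646  0.1373]
tab 0.012 [0.6529 0.1101] push start [0.6628 0.0714] stop [0.646  0.1373]
tab 0.014 [0.6524 0.1121] push start [0.6623 0.0733] stop [0.646  0.1373]
press pt [0.477  0.0941]
tab top px in top cam (np.float64(289.33102786578957), np.float64(169.92530368932378))
tab top px in top cam (np.float64(287.52449298143125), np.float64(170.3622395496771))
tab top px in top cam (np.float64(285.71869325815754), np.float64(170.7628932599926))
287.1047104710471 167.6012601260126
```

The fit holds to within 2 mm: yaw 14.3°, lip at (0.5416, 0.0693), chute at about +12 mm. The top camera agrees on the tab. I'll go down closed on the tab's −y side.

```bash
python3 -m jog '{"rot":[[0,0,0],[0,0,0],[0,0,0],[0,0,0],[0,0,0],[0,0,0],[0,0,0],[0,0,0],[0,0,0],[0,0,0]],"delta_pos":[[34,13,0],[33,12,0],[34,13,0],[0,0,-40],[0,0,-40],[0,0,-40],[0,0,-40],[0,0,-40],[0,0,-30],[0,0,-20]],"grip":[0,0,0,0,0,0,0,0,0,0]}'
python3 -m jog '{"rot":[[0,0,0],[0,0,0]],"delta_pos":[[0,0,0],[0,0,0]],"grip":[0,0]}'
python3 - <<'E'
from h import *
p=r.sense()['tcp_pos']; t=np.radians(14.33);R=np.array([[np.cos(t),-np.sin(t)],[np.sin(t),np.cos(t)]])
print('local',1000*(R.T@(p[:2]-[.5416,.0693])),p[2])
E
```

```text
time_s: 2.9
tcp_pos: [0.6571, 0.0691, 0.1433]
ee_rot: [[-0.97, -0.241, -0.007], [-0.241, 0.971, -0.001], [0.007, 0.0, -1.0]]
wrist_force: [-0.5, 0.4, 0.7]
gripper_width: 0.002
time_s: 3.07
tcp_pos: [0.6592, 0.0697, 0.147]
ee_rot: [[-0.97, -0.242, -0.002], [-0.242, 0.97, -0.001], [0.002, -0.001, -1.0]]
wrist_force: [0.7, 0.5, 1.0]
gripper_width: 0.005
local [114.01509582 -28.72371198] 0.14698605459114253
```

```bash
python3 -m jog '{"rot":[[0,0,0],[0,0,0],[0,0,0],[0,0,0],[0,0,0],[0,0,0],[0,0,0],[0,0,0],[0,0,0],[0,0,0]],"delta_pos":[[-1,3.9,0],[-1,3.9,0],[-1,3.9,0],[-1,3.9,0],[-1,3.9,0],[-1,3.9,0],[-1,3.9,0],[-1,3.9,0],[-1,3.9,0],[0,0,0]],"grip":[0,0,0,0,0,0,0,0,0,0]}'
python3 -m jog '{"rot":[[0,0,0],[0,0,0],[0,0,0],[0,0,0]],"delta_pos":[[-0.5,1.9,0],[-0.5,1.9,0],[-0.5,1.9,0],[0,0,0]],"grip":[0,0,0,0]}'
```

```text
time_s: 3.9
tcp_pos: [0.6507, 0.1065, 0.1479]
ee_rot: [[-0.97, -0.243, 0.001], [-0.243, 0.97, 0.0], [-0.001, 0.0, -1.0]]
wrist_force: [0.0, -1.9, 1.2]
gripper_width: 0.007
time_s: 4.23
tcp_pos: [0.6492, 0.1119, 0.1476]
ee_rot: [[-0.97, -0.243, 0.0], [-0.243, 0.97, 0.0], [-0.0, 0.0, -1.0]]
wrist_force: [1.6, -1.1, 1.6]
gripper_width: 0.003
```

```bash
python3 -m jog '{"rot":[[0,0,0],[0,0,0],[0,0,0],[0,0,0]],"delta_pos":[[-0.25,1,0],[-0.25,1,0],[-0.25,1,0],[0,0,0]],"grip":[0,0,0,0]}'
python3 -m jog '{"rot":[[0,0,0],[0,0,0],[0,0,0]],"delta_pos":[[-0.25,1,0],[-0.25,1,0],[0,0,0]],"grip":[0,0,0]}'
```

```text
time_s: 4.57
tcp_pos: [0.6484, 0.1148, 0.1475]
ee_rot: [[-0.97, -0.243, 0.0], [-0.243, 0.97, 0.0], [-0.0, 0.0, -1.0]]
wrist_force: [1.6, -2.0, 1.6]
gripper_width: 0.009
time_s: 4.82
tcp_pos: [0.6479, 0.1167, 0.1475]
ee_rot: [[-0.97, -0.243, 0.0], [-0.243, 0.97, 0.0], [-0.0, 0.0, -1.0]]
wrist_force: [1.8, -1.4, 1.8]
gripper_width: 0.009
```

```bash
python3 -m jog '{"rot":[[0,0,0],[0,0,0],[0,0,0]],"delta_pos":[[-0.25,1,0],[-0.25,1,0],[0,0,0]],"grip":[0,0,0]}'
```

```text
time_s: 5.07
tcp_pos: [0.6473, 0.1188, 0.1475]
ee_rot: [[-0.97, -0.243, 0.0], [-0.243, 0.97, 0.0], [-0.0, 0.0, -1.0]]
wrist_force: [2.3, -1.9, 1.0]
gripper_width: 0.004
```

```bash
python3 -m jog '{"rot":[[0,0,0],[0,0,0],[0,0,0]],"delta_pos":[[-0.25,1,0],[-0.25,1,0],[0,0,0]],"grip":[0,0,0]}'; python3 -m jog '{"rot":[[0,0,0],[0,0,0],[0,0,0]],"delta_pos":[[-0.25,1,0],[-0.25,1,0],[0,0,0]],"grip":[0,0,0]}'
```

```text
time_s: 5.32
tcp_pos: [0.6469, 0.1205, 0.1475]
ee_rot: [[-0.97, -0.243, 0.0], [-0.243, 0.97, -0.0], [0.0, -0.0, -1.0]]
wrist_force: [2.1, -2.0, 1.2]
gripper_width: 0.007
time_s: 5.57
tcp_pos: [0.6468, 0.1207, 0.1476]
ee_rot: [[-0.97, -0.242, 0.0], [-0.242, 0.97, -0.003], [0.0, -0.003, -1.0]]
wrist_force: [4.1, -7.4, 0.4]
gripper_width: 0.003
```

The force jumped and motion halted, so the chute is at its stop. One more nudge, then back off and rise.

```bash
python3 -m jog '{"rot":[[0,0,0],[0,0,0]],"delta_pos":[[-0.25,1,0],[0,0,0]],"grip":[0,0]}'; python3 -m jog '{"rot":[[0,0,0],[0,0,0],[0,0,0],[0,0,0],[0,0,0],[0,0,0],[0,0,0],[0,0,0],[0,0,0],[0,0,0]],"delta_pos":[[2,-8,0],[2,-8,0],[0,0,20],[0,0,40],[0,0,30],[0,0,0],[0,0,0],[0,0,0],[0,0,0],[0,0,0]],"grip":[0,0,0,0,0,0,0,0,0,0]}'
python3 - <<'E'
from h import *
c=cap('top','top2.png');d=cap('scene','scene2.png')
a=cv2.imread('pics/top2.png')[155:280,240:360];b=cv2.imread('pics/scene2.png')[150:285,270:400]
f=lambda i:cv2.convertScaleAbs(cv2.resize(i,None,fx=400/i.shape[1],fy=400/i.shape[1],interpolation=cv2.INTER_CUBIC),alpha=1.5)
a,b=f(a),f(b);h=max(a.shape[0],b.shape[0])
cv2.imwrite('pics/crop3.png',np.hstack([cv2.copyMakeBorder(x,0,h-x.shape[0],0,0,0) for x in(a,b)]))
E
```

```text
time_s: 5.73
tcp_pos: [0.6468, 0.1208, 0.1476]
ee_rot: [[-0.97, -0.242, 0.0], [-0.242, 0.97, -0.004], [0.001, -0.004, -1.0]]
wrist_force: [5.0, -10.4, 1.1]
gripper_width: 0.003
time_s: 6.57
tcp_pos: [0.6493, 0.1075, 0.2357]
ee_rot: [[-0.97, -0.243, -0.003], [-0.243, 0.97, -0.001], [0.003, 0.0, -1.0]]
wrist_force: [-0.4, 0.1, -0.4]
gripper_width: 0.005
```

View pics/crop3.png

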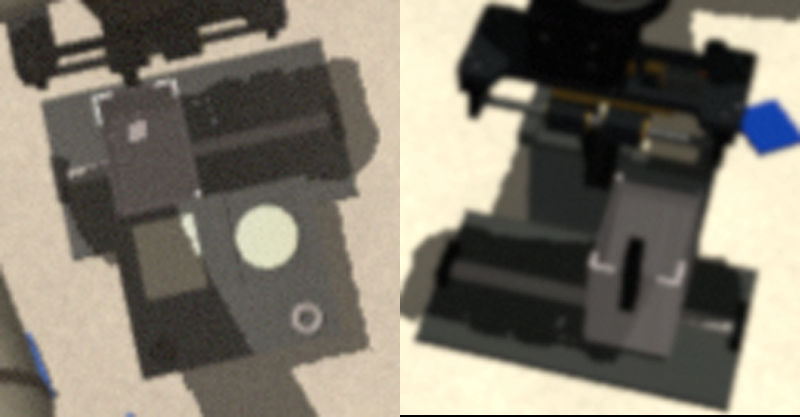

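The chute now stands below the plate's lane: its rim left edge in the top crop moved from about (126,92) to (96,97), and the force confirmed the stop. Plate and disc are unchanged. Next I go above the rear part of the plate.

```bash
python3 -m jog '{"rot":[[0,0,0],[0,0,0],[0,0,0],[0,0,0],[0,0,0],[0,0,0],[0,0,0],[0,0,0],[0,0,0],[0,0,0]],"delta_pos":[[-35,-3,0],[-35,-3,0],[-35,-3,0],[-35,-3,0],[-33,-2,0],[0,0,-25],[0,0,-25],[0,0,-20],[0,0,0],[0,0,0]],"grip":[0,0,0,0,0,0,0,0,0,0]}'
python3 -m jog '{"rot":[[0,0,0],[0,0,0],[0,0,0],[0,0,0]],"delta_pos":[[0,0,-3],[0,0,0],[0,0,0],[0,0,0]],"grip":[0,0,0,0]}'
```

```text
time_s: 7.5
tcp_pos: [0.4768, 0.0933, 0.167]
ee_rot: [[-0.97, -0.243, -0.002], [-0.243, 0.97, -0.002], [0.002, -0.001, -1.0]]
wrist_force: [0.5, -0.3, 0.2]
gripper_width: 0.005
time_s: 7.83
tcp_pos: [0.4776, 0.0937, 0.1653]
ee_rot: [[-0.97, -0.243, 0.001], [-0.243, 0.97, 0.001], [-0.002, 0.0, -1.0]]
wrist_force: [-0.3, 0.1, -0.1]
gripper_width: 0.008
```

```bash
python3 -m jog '{"rot":[[0,0,0],[0,0,0],[0,0,0]],"delta_pos":[[0,0,-10],[0,0,0],[0,0,0]],"grip":[0,0,0]}'
python3 - <<'E'
from h import *
cap('wrist','w2.png');cap('scene','s3.png')
g=lambda i:(255*(i/255.)**0.5).astype('uint8')
a=g(cv2.imread('pics/w2.png'))[100:300,200:440];b=g(cv2.imread('pics/s3.png'))[130:280,290:400]
a=cv2.resize(a,(480,400));b=cv2.resize(b,(293,400),interpolation=cv2.INTER_CUBIC)
cv2.imwrite('pics/crop4.png',np.hstack([a,b]))
E
```

```text
time_s: 8.08
tcp_pos: [0.477, 0.0934, 0.1546]
ee_rot: [[-0.97, -0.243, -0.0], [-0.243, 0.97, -0.0], [0.0, -0.0, -1.0]]
wrist_force: [0.6, -0.3, 0.9]
gripper_width: 0.005
```

View pics/crop4.png

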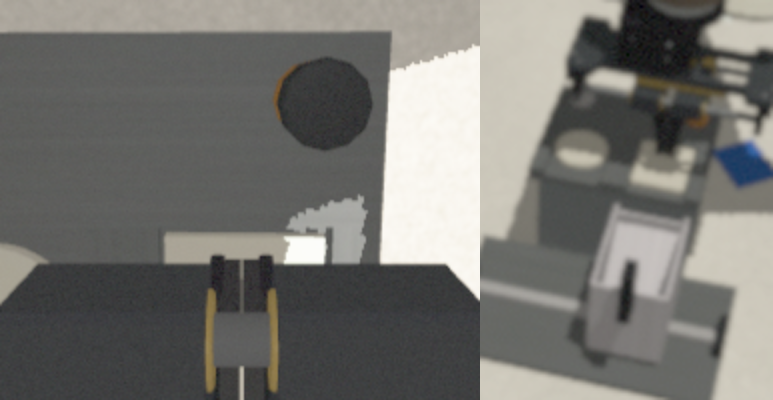

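The crop shows the closed fingers at (241,260), over the plate's rear part and laterally central (plate edges 164 and 327). The chute stands below that lane. I'll lower gently.

```bash
python3 -m jog '{"rot":[[0,0,0],[0,0,0],[0,0,0],[0,0,0]],"delta_pos":[[0,0,-2],[0,0,-2],[0,0,0],[0,0,0]],"grip":[0,0,0,0]}'
python3 -m jog '{"rot":[[0,0,0],[0,0,0],[0,0,0]],"delta_pos":[[0,0,-0.5],[0,0,-0.5],[0,0,0]],"grip":[0,0,0]}'
```

```text
time_s: 8.52
tcp_pos: [0.4771, 0.0935, 0.1505]
ee_rot: [[-0.97, -0.243, -0.0], [-0.243, 0.97, -0.0], [0.0, -0.0, -1.0]]
wrist_force: [-0.4, 0.1, 0.5]
gripper_width: 0.008
time_s: 8.77
tcp_pos: [0.4771, 0.0935, 0.1495]
ee_rot: [[-0.97, -0.243, -0.0], [-0.243, 0.97, -0.0], [0.0, 0.0, -1.0]]
wrist_force: [-0.3, -0.6, -0.6]
gripper_width: 0.006
```

```bash
python3 -m jog '{"rot":[[0,0,0],[0,0,0],[0,0,0]],"delta_pos":[[0,0,-0.3],[0,0,-0.3],[0,0,0]],"grip":[0,0,0]}'
```

```text
time_s: 9.02
tcp_pos: [0.4771, 0.0935, 0.1489]
ee_rot: [[-0.97, -0.243, -0.0], [-0.243, 0.97, -0.0], [0.0, -0.0, -1.0]]
wrist_force: [-0.3, 0.2, -0.9]
gripper_width: 0.005
```

```bash
python3 -m jog '{"rot":[[0,0,0],[0,0,0],[0,0,0]],"delta_pos":[[0,0,-0.3],[0,0,-0.2],[0,0,0]],"grip":[0,0,0]}'
```

```text
time_s: 9.27
tcp_pos: [0.4771, 0.0935, 0.1484]
ee_rot: [[-0.97, -0.243, -0.0], [-0.243, 0.97, -0.0], [0.0, -0.0, -1.0]]
wrist_force: [-0.6, 0.2, -0.3]
gripper_width: 0.008
```

```bash
python3 -m jog '{"rot":[[0,0,0],[0,0,0],[0,0,0]],"delta_pos":[[0,0,-0.2],[0,0,-0.2],[0,0,0]],"grip":[0,0,0]}'
```

```text
time_s: 9.52
tcp_pos: [0.4771, 0.0935, 0.148]
ee_rot: [[-0.97, -0.243, -0.0], [-0.243, 0.97, -0.0], [0.0, -0.0, -1.0]]
wrist_force: [0.8, -0.5, -0.2]
gripper_width: 0.005
```

```bash
python3 -m jog '{"rot":[[0,0,0],[0,0,0],[0,0,0]],"delta_pos":[[0,0,-0.2],[0,0,-0.2],[0,0,0]],"grip":[0,0,0]}'
```

```text
time_s: 9.77
tcp_pos: [0.4772, 0.0935, 0.1479]
ee_rot: [[-0.97, -0.243, 0.0], [-0.243, 0.97, -0.0], [-0.0, -0.0, -1.0]]
wrist_force: [0.2, 0.2, 2.4]
gripper_width: 0.004
```

```bash
python3 -m jog '{"rot":[[0,0,0],[0,0,0],[0,0,0]],"delta_pos":[[0,0,-0.3],[0,0,0],[0,0,0]],"grip":[0,0,0]}'
```

```text
time_s: 10.02
tcp_pos: [0.4772, 0.0935, 0.1478]
ee_rot: [[-0.97, -0.243, 0.0], [-0.243, 0.97, 0.0], [-0.0, -0.0, -1.0]]
wrist_force: [-2.9, 0.1, 4.1]
gripper_width: 0.007
```

```bash
python3 -m jog '{"rot":[[0,0,0],[0,0,0],[0,0,0]],"delta_pos":[[1.94,0.5,0],[1.94,0.5,0.1],[0,0,0]],"grip":[0,0,0]}'
```

```text
time_s: 10.27
tcp_pos: [0.4815, 0.0946, 0.148]
ee_rot: [[-0.97, -0.243, 0.001], [-0.243, 0.97, -0.0], [-0.001, -0.0, -1.0]]
wrist_force: [-1.2, -0.5, 5.2]
gripper_width: 0.007
```

```bash
python3 -m jog '{"rot":[[0,0,0],[0,0,0],[0,0,0],[0,0,0],[0,0,0]],"delta_pos":[[1.94,0.5,0.1],[1.94,0.5,0.1],[1.94,0.5,0.1],[1.94,0.5,0.1],[0,0,0]],"grip":[0,0,0,0,0]}'
python3 - <<'E'
from h import *
cap('scene','s4.png')
g=lambda n:cv2.resize((255*(cv2.imread(n)[150:235,310:400]/255.)**0.5).astype('uint8'),(390,368),interpolation=cv2.INTER_CUBIC)
cv2.imwrite('pics/crop5.png',np.hstack([g('pics/s3.png'),g('pics/s4.png')]))
E
```

```text
time_s: 10.68
tcp_pos: [0.4893, 0.0965, 0.1484]
ee_rot: [[-0.97, -0.243, 0.001], [-0.243, 0.97, -0.0], [-0.001, -0.0, -1.0]]
wrist_force: [-1.4, -1.7, 4.6]
gripper_width: 0.002
```

View pics/crop5.png

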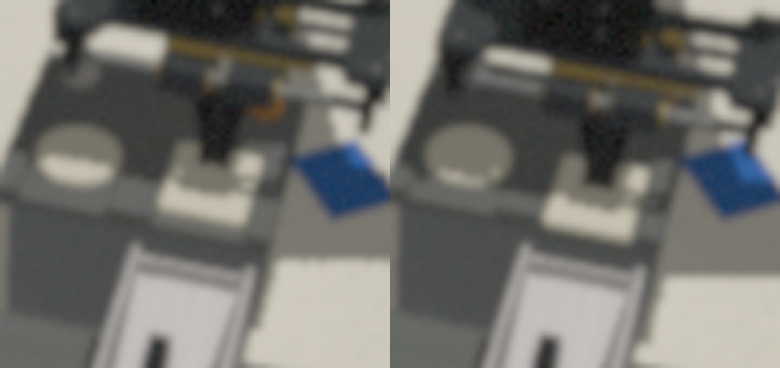

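The plate slides with the finger: its front edge went from row 225 to row 240, flush with the lip, and the disc is unmoved. I'll continue at about 4–5 N.

```bash
python3 -m jog '{"rot":[[0,0,0],[0,0,0],[0,0,0],[0,0,0],[0,0,0]],"delta_pos":[[1.94,0.5,0.1],[1.94,0.5,0.1],[1.94,0.5,0.1],[1.94,0.5,0.1],[0,0,0]],"grip":[0,0,0,0,0]}'
```

```text
time_s: 11.15
tcp_pos: [0.4971, 0.0986, 0.1488]
ee_rot: [[-0.97, -0.243, 0.001], [-0.243, 0.97, -0.0], [-0.001, -0.0, -1.0]]
wrist_force: [-0.7, -1.0, 5.6]
gripper_width: 0.007
```

```bash
python3 -m jog '{"rot":[[0,0,0],[0,0,0],[0,0,0],[0,0,0],[0,0,0]],"delta_pos":[[1.94,0.5,0.1],[1.94,0.5,0.1],[1.94,0.5,0.1],[1.94,0.5,0.1],[0,0,0]],"grip":[0,0,0,0,0]}'
```

```text
time_s: 11.57
tcp_pos: [0.5049, 0.1006, 0.1493]
ee_rot: [[-0.97, -0.243, 0.001], [-0.243, 0.97, -0.0], [-0.001, -0.0, -1.0]]
wrist_force: [-1.0, 0.0, 5.3]
gripper_width: 0.0
```

```bash
python3 -m jog '{"rot":[[0,0,0],[0,0,0],[0,0,0],[0,0,0],[0,0,0]],"delta_pos":[[1.94,0.5,0.1],[1.94,0.5,0.1],[1.94,0.5,0.1],[1.94,0.5,0.1],[0,0,0]],"grip":[0,0,0,0,0]}'
```

```text
time_s: 11.98
tcp_pos: [0.5126, 0.1026, 0.1497]
ee_rot: [[-0.97, -0.243, 0.001], [-0.243, 0.97, -0.0], [-0.001, -0.0, -1.0]]
wrist_force: [-1.4, -0.6, 5.8]
gripper_width: 0.001
```

```bash
python3 -m jog '{"rot":[[0,0,0],[0,0,0],[0,0,0],[0,0,0],[0,0,0]],"delta_pos":[[1.94,0.5,0.1],[1.94,0.5,0.1],[1.94,0.5,0.1],[1.94,0.5,0.1],[0,0,0]],"grip":[0,0,0,0,0]}'
```

```text
time_s: 12.4
tcp_pos: [0.5204, 0.1045, 0.1501]
ee_rot: [[-0.97, -0.243, 0.001], [-0.243, 0.97, -0.0], [-0.001, -0.0, -1.0]]
wrist_force: [-0.7, -0.6, 5.5]
gripper_width: 0.003
```

```bash
python3 -m jog '{"rot":[[0,0,0],[0,0,0],[0,0,0],[0,0,0]],"delta_pos":[[1.94,0.5,0.1],[1.94,0.5,0.1],[1.94,0.5,0.1],[0,0,0]],"grip":[0,0,0,0]}'
```

```text
time_s: 12.73
tcp_pos: [0.5263, 0.1061, 0.1503]
ee_rot: [[-0.97, -0.243, 0.001], [-0.243, 0.97, 0.0], [-0.001, -0.0, -1.0]]
wrist_force: [-1.3, -0.6, 5.6]
gripper_width: 0.004
```

```bash
python3 -m jog '{"rot":[[0,0,0],[0,0,0],[0,0,0],[0,0,0],[0,0,0],[0,0,0],[0,0,0],[0,0,0],[0,0,0],[0,0,0]],"delta_pos":[[0,0,2],[0,0,10],[0,0,30],[0,0,40],[0,0,40],[0,0,40],[-20,-35,0],[-20,-35,0],[-20,-35,0],[0,0,0]],"grip":[0,0,0,0,0,0,0,0,0,0]}'
python3 -m jog '{"rot":[[0,0,0],[0,0,0],[0,0,0],[0,0,0],[0,0,0]],"delta_pos":[[0,-30,0],[0,-30,0],[0,-30,0],[0,0,0],[0,0,0]],"grip":[0,0,0,0,0]}'
python3 - <<'E'
from h import *
cap('scene','s5.png');cap('top','t5.png')
a=cv2.imread('pics/t5.png')[155:280,240:360];b=cv2.imread('pics/s5.png')[150:285,270:400]
f=lambda i:cv2.resize((255*(i/255.)**0.6).astype('uint8'),None,fx=400/i.shape[1],fy=400/i.shape[1],interpolation=cv2.INTER_CUBIC)
a,b=f(a),f(b);h=max(a.shape[0],b.shape[0])
cv2.imwrite('pics/crop6.png',np.hstack([cv2.copyMakeBorder(x,0,h-x.shape[0],0,0,0) for x in(a,b)]))
E
```

```text
time_s: 13.57
tcp_pos: [0.4619, -0.0027, 0.3128]
ee_rot: [[-0.971, -0.239, -0.001], [-0.239, 0.971, 0.0], [0.001, 0.0, -1.0]]
wrist_force: [-0.1, 1.2, -0.4]
gripper_width: 0.003
time_s: 13.98
tcp_pos: [0.4654, -0.09, 0.3118]
ee_rot: [[-0.971, -0.24, -0.0], [-0.24, 0.971, 0.0], [0.0, 0.0, -1.0]]
wrist_force: [1.3, -0.3, -0.0]
gripper_width: 0.007
```

View pics/crop6.png

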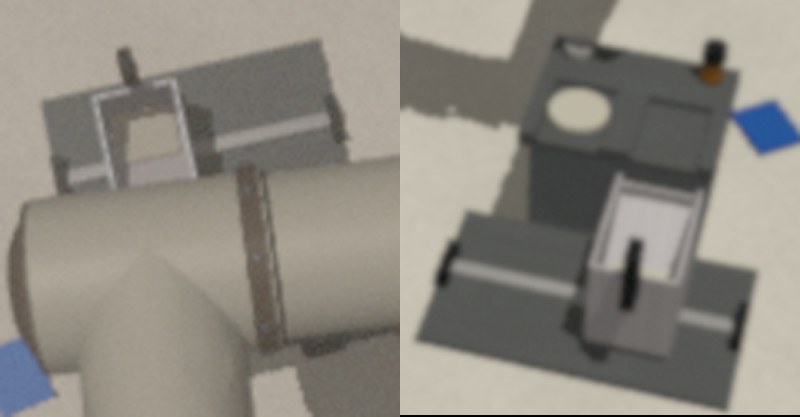

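The plate lies whole at the chute foot (top crop (150,138)) and the left lane is empty. The disc, vial and spacer are where they were. One numeric check of the chute and disc, then I hand in.

```bash
python3 - <<'E'
from h import *
c=np.load('pics/t5.npz');t=np.radians(14.33);R=np.array([[np.cos(t),-np.sin(t)],[np.sin(t),np.cos(t)]])
for q in[(93,97),(180,82)]: print(1000*(R.T@(at(c,240+q[0]/3.333,155+q[1]/3.333,.105)[:2]-[.5416,.0693])))
a,b=[cv2.imread('pics/'+n).astype(int) for n in('scene1.png','s5.png')]
for n,s in[('disc',np.s_[176:196,312:346]),('vial',np.s_[160:180,364:380]),('bottle',np.s_[250:310,435:480])]: print(n,abs(a[s]-b[s]).mean())
from station import finish_job
print(r.sense()['time_s']); finish_job()
E
```

```text
[103.58826146  72.51237867]
[99.5836338  -0.71927737]
disc 4.379411764705883
vial 2.7239583333333335
bottle 2.8097530864197533
14.0833
the job is handed in; nothing more can be done
```

The spent plate is in the chute, and the job is handed in at 14.1 s of the 58 s allowed.

- **Chute:** I slid it by pushing the side of its tab with the closed fingers, from about +12 mm to the stop on the plate's side (+40 mm). There it stopped moving while the push force rose from about 3 N to about 11 N.
- **Plate:** I then pressed on the plate's rear part and pushed it about 50 mm along its lane. The readings between moves were 4 to 6 N. When I lifted off, it dropped.

**Last checks:**
- **Plate and lane:** The pictures show the plate whole at the foot of the chute and its lane empty.
- **Other things:** The disc, vial and bottle show no visible change from the first picture, and the spacer looks unmoved in the crop. I did not measure the beaker, jar, weight or tweezers again, but the gripper did not go near them.
- **Robot:** The gripper was clear and touching nothing.
- **Chute position:** The final picture puts the chute's centre at about +36 mm, roughly 4 mm short of the stop. The same picture method put it about 1.5 mm above or below the close-up figure at the start. I took the stop in force as the firmer evidence that the chute is home.

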